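# Fit a toothed pulley on the flat of a drive shaft and hold it for tightening

## Robot

A 6-joint arm with a two-finger parallel gripper is mounted at the origin on a cart in front of the work surface, level with it; the furniture and walls round the work are solid. World frame = base frame: x ahead of the robot, y to its left, z up, the work surface at z = 0. Lengths are in m, angles in degrees, forces in N, time in s.
With the tool pointing down it reaches from about 0.375 to 0.9 m from the base axis. Payload 3.1 kg.
Tool frame: the origin (TCP) lies on the centre line of the jaws, within the pads' length; the fingertips stand 14 mm ahead of it and the grasp point (between the pads) lies 5 mm behind it (bot.tips_ahead is the distance from the TCP to the fingertips, in m); z points along the fingers, y is the line along which they close (so a half turn about z gives the same grasp; the last joint's range is limited). The gripper opens to 87 mm and grips with 3 to 60 N. Pads are 19 mm wide; open, the fingers measure 117 mm over their backs; the gripper's body (75 mm by 190 mm) begins 51 mm behind the grasp point.
Start: joints at [-80.93, 30.224, 82.088, -0, 67.689, -10.227], TCP at [0.207, -0.59, 0.237] pointing down, gripper open.
Joint ranges: [-176.69, 176.69], [-43.24, 126.21], [12.49, 139.97], [-82, 262], [0, 151.66], [-163.58, 163.58]. Speed limits (degrees/s): [159.86, 159.86, 180, 180, 180, 180].

## Interface

Orientations are given as a 3x3 rotation matrix whose columns are the frame's x, y, z axes.
In Python, from rig import bot gives the robot as it stands.
- The arm moves only by the tool play_rows, never from a script. Its argument "moves" is a list that holds one entry, the list of rows, each a list of 6 numbers: the shift along the tool's x, y, z in mm, then the turn, a rotation vector about the tool's x, y, z in rad. A call has 1 to 5 rows; each row shifts and turns the commanded pose from where the row before left it, along the tool's axes as they then stand; what a row does not reach is not made up. A row lasts 1/10 s, in which the tool goes at most 50 mm and 8.59 degrees, less where a joint would pass 70% of its speed; a pose out of reach is approached as far as the arm can. A call with a gripper value outside its range is refused whole. "fingers" is the opening, from -1 (shut) to 1 (fully open), set as the call begins (left out, the last holds). The fingers move at their own pace and stop on an object; the grip force is fixed at half the most. Time passes only in rows, so rows that do not move let the fingers close. It gives the time, the measured TCP pose, the force, the opening and the grip force at its end, in the units of the state.
- bot.read_state(): the state, without advancing time (a new reading comes with each control period).
- bot.capture(name): name is "side" or "top"; returns a dict with "image" (420x560x3 uint8, blue, green, red), "fx", "fy", "cx", "cy" (pixels), "distortion" ([k1, k2, p1, p2, k3] as OpenCV has them; the pictures are not rectified), "R" (3x3) and "t" (3): a world point X has camera coordinates R X + t. Camera axes: x right, y down, z forward; pixel columns grow to the right and rows downward; lengths in m; the calibration is good to about 2 mm. A picture is of the moment at which its call begins. There is no depth.
- bot.hand_in(): hands the job in; it is judged then, once.
Trained networks look in a picture, given as the dict that the camera call returned (one of the last four; its "shot" number tells which), for a name from the list of things; names that differ only in an ending like _2 or _b are one class to them, and where a whole thing is asked for, a point or a joint stands for the part that bears it (a point fixed in the world has none). Each returns a list of dicts, best first, with "confidence" (0 to 1); they miss things now and then, are a little off and sometimes report something else, mostly with a low value. They report only what shows in the picture. A call takes as long as a camera call. They do not tell look-alikes from the thing itself.
- bot.search_frame(picture, query): "centre" ([column, row] in pixels, amid what is visible of it).
- bot.silhouettes(picture, query): "pixels" (420x560 bool, what is visible of it) and "centre" ([column, row] in pixels, amid what is visible of it).
- bot.pinpoint(picture, query): "centre" ([column, row] in pixels: a listed point, or the origin of a listed thing).
The state is a dict: "time_s": time; "joint_positions": joint angles; "qvel": joint speeds; "tau": joint torques, N m; "position": TCP position; "tcp_rot": TCP orientation; "force": force on the tool from outside, world axes, zero at the start; "moment": the same for the moment, N m; "opening": opening from 0.0 (shut) to 1.0 (fully open); "grasp_force": force on a finger pad.
Only numpy, scipy, OpenCV 4.12 (cv2) and the standard library are available. Lean on these libraries where they do the work, as an engineer would, in place of code of your own. Each camera call takes 0.05 s, during which the arm holds its last target. There are 200 camera calls.

## Task

Fit the white toothed pulley, hub down, on the upright shaft of the small drive unit so that its set screw can be tightened: the screw slides down only along the flat of the shaft, and that flat is turned somewhere away from the access window in the bell round the shaft, so turn until you feel the flat, then turn pulley and shaft together until the screw faces the window. Press the pulley right down on to the shaft's shoulder against the spring washer and finish while still gripping it and holding it down there. Grip and press gently, for the plastic teeth and the small bearing are easily damaged, and leave the other things on the bench alone.

Things in the scene. Friction and masses are not known exactly. Their poses are not given: they have to be found in the camera images.
- drive: Small drive unit fixed to the bench: grey base plate 130x130x10 mm, ribbed aluminium gear head 86x86 mm up to 52 mm; on it a round open bell, outside 84 mm, inside 64 mm in diameter, floor 60 mm and rim 82 mm above the bench, with one access window in its -x side. An upright shaft stands in its middle. Origin: centre of the underside, z up along the shaft's axis.
- drive_seat (a point): Centre of the shaft's shoulder (25 mm in diameter), 64 mm above the bench, axes as drive: the hub's underside comes to rest here. Round the shoulder lies a wave spring washer, 35 mm outside, that stands 4 mm proud of it; it begins to yield at 2 N, takes about 8 N to press level with the shoulder, and lifts the pulley again when let go.
- drive_window (a point): Centre of the access window at the outside of the bell, 42 mm from the shaft's axis on the drive's -x side, 77 mm above the bench. The window is a slot, open at the top, about 24 mm wide.
- drive_shaft_top (a point): Centre of the shaft's upper end, 110 mm above the bench. Steel shaft 20 mm thick, end chamfered 1.5 mm, with one flat 4 mm deep (6 mm from the axis) from the end down to 3 mm above the shoulder. It turns without stops, stiffly (0.04 N m). Its angle is not reported (these axes stay fixed): at first the flat faces anywhere in the half away from the window, up to 90 degrees either way.
- pulley: Belt pulley, 120 g, standing hub down: aluminium hub 36 mm thick and 22 mm high, above it a white plastic toothed rim, 46 mm in diameter, from 22 to 50 mm height; through bore 21.6 mm. Origin: centre of the underside; z up; the set screw is on the -x side, below the dark mark on the top face. The screw's tip, 8 mm thick, stands about 4 mm into the bore (to 7 mm from the axis).
- pulley_screw (a point): Outer end of the M8 set screw, 18 mm from the pulley's axis on its -x side, 13 mm above its underside. Its tip meets the shaft's end when the pulley's underside is 101 mm above the bench and drops past it only within about 12 degrees of the flat; from then on the shaft turns with the pulley (oiled, friction 0.25). Off-centre or hard pressing makes it tilt and bind.
- hex_key: Black L-shaped hex key, 99 x 32 x 7 mm, lying left of the drive; leave it.
- grip_jaw: Steel grip jaw, 30 x 44 x 19 mm, lying behind, between pulley and drive; leave it.
- spanner: Flat open-end spanner, 156 x 34 x 6 mm, lying to the right; leave it.
- weight: Brass-coloured 500 g weight, 38 mm in diameter, 42 mm high, standing right of the pulley; leave it.
- pulley_top (a point): Centre of the pulley's top face, 50 mm above its underside. Grip the rim from above, across its 46 mm, in any direction, fingertips at least 20 mm above the underside so that they stay clear of the bell. A grip of more than 35 N per finger (70 N summed over both) bruises the teeth; ramming or jamming it on the drive with over 120 N harms the bearing.
There are look-alikes about, which are no part of the job. Leave any purple or turquoise look-alike of the pulley alone.

How it is judged:
By the outcome, as a careful person would: the job done as asked, in the order asked, and still so for the second after the job is handed in, while the arm keeps its last pose, push and grip.
It also fails if it takes over 72 s, if anything falls off the work surface, if the arm or the gripper's body presses on something with over 40 N, if the wrist force passes 120 N, or if a joint passes its speed limit or range.

## Working session

There is one attempt and no reset: what is moved stays moved. The work goes in short steps, Python scripts to look and compute and a tool call to move; the robot and the scene stay as the last step left them, time stands still between calls to the robot, and variables do not carry over. Pictures are saved under pics/ and viewed, at most 10 in all, crops included, and the job is handed in when it is done.

Besides the shell and the picture viewer there is one more tool, called as name(argument=value, ...) on one line, values as JSON. play_rows: Moves the arm, as the interface text tells. Its arguments: {"type":"object","properties":{"moves":{"type":"array","items":{"type":"array","items":{"type":"array","items":{"type":"number"}}}},"fingers":{"type":"number"}},"required":["moves"]}

```bash
mkdir -p pics
cat > h.py <<'E'
import numpy as np, cv2
from rig import bot
def K(c): return np.array([[c['fx'],0,c['cx']],[0,c['fy'],c['cy']],[0,0,1.]])
def ray(c,px):
    u=cv2.undistortPoints(np.array([[px]],float),K(c),np.array(c['distortion'],float))[0,0]
    R=np.array(c['R']);t=np.array(c['t']);d=R.T@np.array([u[0],u[1],1]);return -R.T@t,d/np.linalg.norm(d)
def atz(c,px,z):
    o,d=ray(c,px);return o+d*(z-o[2])/d[2]
def proj(c,X):
    R=np.array(c['R']);return cv2.projectPoints(np.array(X,float).reshape(-1,3),cv2.Rodrigues(R)[0],np.array(c['t'],float),K(c),np.array(c['distortion'],float))[0].reshape(-1,2)
def tri(rs):
    A=sum(np.eye(3)-np.outer(d,d) for o,d in rs);b=sum((np.eye(3)-np.outer(d,d))@o for o,d in rs);return np.linalg.solve(A,b)
E
python3 - <<'E'
from h import *
np.set_printoptions(precision=4,suppress=True)
Z={'pulley':0,'pulley_top':.05,'pulley_screw':.013,'drive_shaft_top':.11,'drive_window':.077,'drive_seat':.064,'drive':0}
ims=[]
for n in('top','side'):
    c=bot.capture(n);ims.append(c['image']);cv2.imwrite(f'pics/{n}0.png',c['image'])
    R=np.array(c['R']);print(n,'cam',-R.T@np.array(c['t']),c['fx'])
    for q,z in Z.items():
        for r in bot.pinpoint(c,q)[:4]: print(q,np.array(r['centre']),round(r['confidence'],2),atz(c,r['centre'],z)[:2])
print(bot.read_state())
E
```

```text
top cam [0.2301 0.1665 1.1138] 394.2873328827897
pulley [321.8 220.9] 0.78 [0.4483 0.0833]
pulley [352.7 225.4] 0.52 [ 0.4436 -0.0058]
pulley [267.5 217.9] 0.48 [0.4422 0.2395]
pulley_top [267.7 212.3] 0.75 [0.4483 0.2373]
pulley_top [348.2 222.8] 0.69 [0.4401 0.0146]
pulley_top [324.2 219.6] 0.65 [0.4427 0.0807]
pulley_top [402.8 211.2] 0.43 [ 0.4868 -0.1336]
pulley_screw [265.9 222. ] 0.78 [0.4275 0.2419]
pulley_screw [220.8 180.3] 0.58 [0.5376 0.3857]
pulley_screw [350.7 236.9] 0.49 [ 0.4078 -0.0001]
pulley_screw [327.4 223.2] 0.45 [0.4406 0.068 ]
drive_shaft_top [222.1 186.7] 0.21 [0.4933 0.3606]
drive_window [214.8 193.1] 0.59 [0.4822 0.3845]
drive_seat [218.7 180.2] 0.93 [0.523  0.3814]
drive [222.5 186. ] 0.82 [0.5244 0.381 ]
drive [402.2 211.2] 0.61 [ 0.4987 -0.146 ]
side cam [0.5317 1.2349 0.7053] 475.4642492301469
pulley [301.9 246.2] 0.95 [0.444  0.2549]
pulley [295.5 213.2] 0.68 [0.4491 0.0949]
pulley [299.7 199.5] 0.46 [0.4313 0.0186]
pulley_top [292.2 196.6] 0.89 [0.458  0.0874]
pulley_top [299.8 180.8] 0.74 [ 0.4295 -0.0053]
pulley_top [298.5 226.9] 0.58 [0.452  0.2414
[... 236 characters left out ...]
0.3738]
drive_window [289.  254.7] 0.7 [0.4845 0.3921]
drive_seat [270.7 255.2] 0.97 [0.5247 0.3741]
drive [268.8 277. ] 0.55 [0.5305 0.3723]
{'time_s': 0.8, 'joint_positions': array([-80.9276,  30.2222,  82.0886,  -0.0003,  67.6899, -10.2287]), 'qvel': array([ 0.0472,  0.0055, -0.0288, -0.0246,  0.0338, -0.0833]), 'tau': array([  0.0005, -43.9946, -17.698 ,   0.0634,   0.0502,  -0.    ]), 'position': array([ 0.2066, -0.5898,  0.2366]), 'tcp_rot': array([[ 0.9438,  0.3305, -0.    ],
       [ 0.3305, -0.9438,  0.    ],
       [-0.    , -0.    , -1.    ]]), 'force': array([-0.0346, -0.6488, -0.819 ]), 'moment': array([0.0145, 0.0363, 0.0539]), 'grasp_force': 0.0, 'opening': 0.9990664159329092}
```

View pics/top0.png

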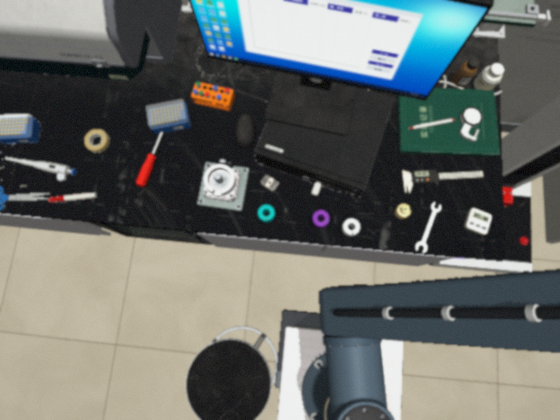

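View pics/side0.png

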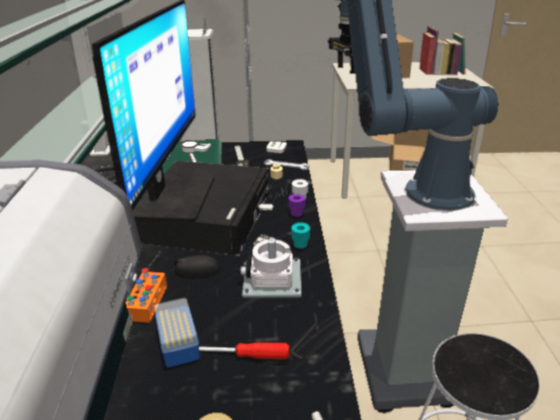

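The candidates in the top picture are turquoise at (266,212), purple at (321,218), white at (351,226) and the brass weight at (403,211). I choose the white one and check it, along with the drive, in a close crop.

Run:
```python
from h import *
np.set_printoptions(precision=4,suppress=True)
t=cv2.imread('pics/top0.png');s=cv2.imread('pics/side0.png')
f=lambda im,c,r,h:cv2.resize(im[r-h:r+h,c-h:c+h],(400,300) if 0 else (300,300),interpolation=cv2.INTER_CUBIC)
cv2.imwrite('pics/crop1.png',np.vstack([np.hstack([f(t,351,226,20),f(t,222,186,34)]),np.hstack([f(s,300,186,20),f(s,271,263,38)])]))
cs={n:bot.capture(n) for n in('top','side')}
for n,c in cs.items():
    for r in bot.silhouettes(c,'pulley')[:5]:
        m=r['pixels'];col=c['image'][m].mean(0);print(n,r['confidence'],np.array(r['centre']),m.sum(),col, atz(c,r['centre'],.035 if n=='top' else .03))
# expected projections for top/side
for n,c in cs.items(): print(n,'px/m', np.linalg.norm(np.diff(proj(c,[[.44,.01,.05],[.45,.01,.05]]),axis=0))*100)
for q in('drive_seat','drive_shaft_top','drive_window','drive'):
    rr=[]
    for n,c in cs.items():
        r=bot.pinpoint(c,q)
        if r: rr.append(ray(c,r[0]['centre']))
    if len(rr)==2: print(q,tri(rr))
```

```text
top 0.75 [267.1 212.5] 273 [135.4396 141.      21.7839] [0.4507 0.2399 0.035 ]
top 0.74 [352.9 223.6] 222 [191.8829 193.1802 192.1171] [ 0.442  -0.0007  0.035 ]
top 0.48 [323.3 219.9] 187 [155.4813  62.1979 122.8877] [0.4446 0.082  0.035 ]
side 0.83 [299.8 234.3] 372 [117.6532 121.5188  17.8306] [0.4488 0.2451 0.03  ]
side 0.75 [296.2 202.7] 296 [112.1723  40.8514  88.5034] [0.4467 0.0876 0.03  ]
side 0.52 [298.6 187.9] 205 [164.2341 164.1366 171.3171] [0.4335 0.0016 0.03  ]
top px/m 357.6994724822872
side px/m 341.2383134973306
drive_seat [0.5282 0.3723 0.0669]
drive_shaft_top [0.5216 0.3779 0.1103]
drive_window [0.4843 0.3815 0.0796]
drive [ 0.5212  0.3801 -0.0129]
```

View pics/crop1.png

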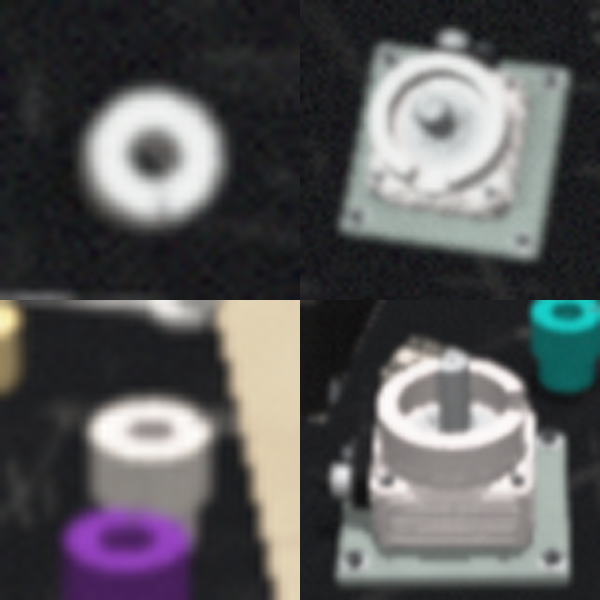

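Run:
```python
from h import *
np.set_printoptions(precision=4,suppress=True)
c=bot.capture('top');s=bot.capture('side')
a=lambda x,y:(331+x/7.5-.5,206+y/7.5-.5)
b=lambda x,y:(188+(x-300)/(300/68)-.5,152+y/(300/68)-.5)
p=atz(c,a(153,156),.05);m=atz(c,a(163,205),.05);print('pul',p,'mark dir',np.degrees(np.arctan2(*(m-p)[1::-1])))
sp=(280+151/7.5-.5,166+130/7.5-.5);print('side',atz(s,sp,.05),'tri',tri([ray(s,sp),ray(c,a(153,156))]))
print('bell',atz(c,b(438,120),.082),'win',atz(c,b(430,185),.08),'plate',atz(c,b(457,151),.01))
k=[atz(c,b(*q),.01) for q in((380,42),(570,70),(540,260),(340,232))]
for i in range(4):
    e=k[(i+1)%4]-k[i];print('edge',np.degrees(np.arctan2(e[1],e[0])),np.linalg.norm(e))
S=lambda x,y:(233+(x-300)/(300/76)-.5,225+(y-300)/(300/76)-.5)
print('side bell',atz(s,S(455,404),.082),'shafttop',atz(s,S(454,358),.11))
print('plate corners side',*[atz(s,S(*q),.01) for q in((338,578),(570,578),(563,437))])
```

```text
pul [0.431  0.0067 0.05  ] mark dir -165.1706508011941
side [0.431  0.0075 0.05  ] tri [0.431  0.0066 0.0496]
bell [0.5223 0.3781 0.082 ] win [0.4811 0.3778 0.08  ] plate [0.5227 0.3775 0.01  ]
edge -93.3665078211427 0.1292924903201624
edge 178.06954973643468 0.130540990414457
edge 87.3489395486811 0.13252058688776322
edge -3.343198904364492 0.1321547304591162
side bell [0.5221 0.3824 0.082 ] shafttop [0.5219 0.3776 0.11  ]
plate corners side [0.59   0.4426 0.01  ] [0.4621 0.45   0.01  ] [0.4562 0.3218 0.01  ]
```

The crop shows the white pulley with its bore at (351,226) and the mark on its -x side, slightly towards -y. The drive's bell is centred near (219,179) with the window at (217,193).

Estimates:
- **Pulley:** at (0.431, 0.007), screw direction about -165°.
- **Drive:** at (0.5225, 0.378), window direction about 177°.

I plan to grip with the tool's y axis at yaw -99°. That leaves the last joint the range it needs for the search.

play_rows(moves=[[[0,0,0,0,0,0.1235],[0,0,0,0,0,0.1235],[0,0,0,0,0,0.1235],[0,0,0,0,0,0.1235]]], fingers=0.38)

```text
time_s: 1.9
position: [0.2066, -0.5898, 0.2365]
tcp_rot: [[0.987, -0.162, -0.0], [-0.162, -0.987, 0.0], [-0.0, -0.0, -1.0]]
force: [0.4, 0.1, 0.2]
opening: 0.741
grasp_force: 0.0
```

play_rows(moves=[[[9.2,-44.6,7,0,0,0],[9.2,-44.6,7,0,0,0],[9.2,-44.6,7,0,0,0],[9.2,-44.6,7,0,0,0],[9.2,-44.6,7,0,0,0]]])

```text
time_s: 2.4
position: [0.2873, -0.3753, 0.2016]
tcp_rot: [[0.988, -0.157, 0.0], [-0.157, -0.988, -0.001], [0.001, 0.001, -1.0]]
force: [0.1, -0.6, -0.1]
opening: 0.693
grasp_force: 0.0
```

play_rows(moves=[[[9.2,-44.6,7,0,0,0],[9.2,-44.6,7,0,0,0],[9.2,-44.6,7,0,0,0],[9.2,-44.6,7,0,0,0],[9.2,-44.6,7,0,0,0]]])

```text
time_s: 2.9
position: [0.3679, -0.1625, 0.1667]
tcp_rot: [[0.988, -0.157, 0.001], [-0.157, -0.988, -0.001], [0.001, 0.001, -1.0]]
force: [0.5, -0.3, -0.7]
opening: 0.688
grasp_force: 0.0
```

play_rows(moves=[[[9.2,-44.6,7,0,0,0],[9.2,-44.6,7,0,0,0],[9.2,-44.6,7,0,0,0],[9.2,-44.6,7,0,0,0],[0,0,0,0,0,0]]])

```text
time_s: 3.4
position: [0.4325, 0.0112, 0.1382]
tcp_rot: [[0.989, -0.149, 0.001], [-0.149, -0.989, 0.001], [0.0, -0.001, -1.0]]
force: [-0.2, 0.5, -0.3]
opening: 0.691
grasp_force: 0.0
```

```bash
cat >> h.py <<'E'
def st():
    s=bot.read_state();R=np.array(s['tcp_rot']);g=np.degrees(np.arctan2(R[1,1],R[0,1]))
    print('t',s['time_s'],'pos',np.round(s['position'],4),'gyaw',round(g,2),'tilt',np.round(R[:,2],4),'J',np.round(s['joint_positions'],1),'F',np.round(s['force'],1),'M',np.round(s['moment'],2),'open',round(s['opening']*87,1),'gf',s['grasp_force'])
    return s
def delta(x,y,z):
    s=st();print('tool delta mm',np.round(np.array(s['tcp_rot']).T@(np.array([x,y,z])-s['position'])*1000,1))
E
python3 - <<'E'
from h import *
delta(.431,.007,.037)
c=bot.capture('side');cv2.imwrite('pics/s1.png',cv2.resize(c['image'][100:280,200:400],(800,720))[:600])
E
```

```text
t 3.4 pos [0.4325 0.0112 0.1382] gyaw -98.54 tilt [ 5.e-04  9.e-04 -1.e+00] J [-1.340e+01  2.570e+01  1.145e+02  1.000e-01  3.970e+01  8.510e+01] F [-0.2  0.5 -0.3] M [-0.01  0.08  0.01] open 60.2 gf 0.0
tool delta mm [ -0.9   4.5 101.2]
```

View pics/s1.png

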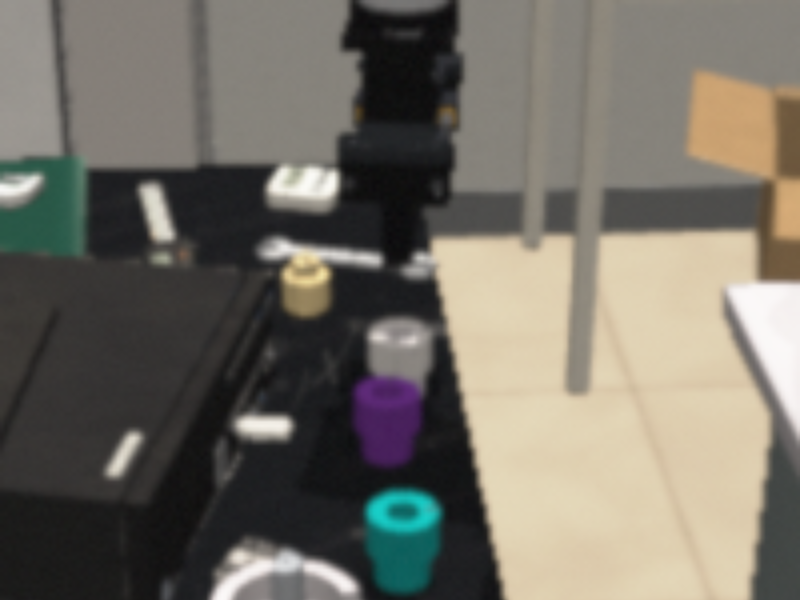

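The gripper is above the white pulley (about pixel (400,345) in the crop) with the purple one in front. Its command is within 1 mm of target, so I go down and close.

play_rows(moves=[[[0,0,0,0,0,0],[0,0,30,0,0,0],[0,0,30,0,0,0],[0,0,20,0,0,0],[0,0,11,0,0,0]]])

```text
time_s: 3.95
position: [0.4309, 0.0047, 0.0464]
tcp_rot: [[0.987, -0.16, -0.002], [-0.16, -0.987, 0.0], [-0.002, 0.0, -1.0]]
force: [-0.2, -0.6, 0.1]
opening: 0.688
grasp_force: 0.0
```

play_rows(moves=[[[0,0,10,0,0,0],[0,0,0,0,0,0],[0,0,0,0,0,0]]])

```text
time_s: 4.25
position: [0.4317, 0.0058, 0.0378]
tcp_rot: [[0.987, -0.158, 0.0], [-0.158, -0.987, -0.0], [0.0, 0.0, -1.0]]
force: [0.7, 0.5, -0.1]
opening: 0.69
grasp_force: 0.0
```

play_rows(moves=[[[0,0,0,0,0,0],[0,0,0,0,0,0],[0,0,0,0,0,0],[0,0,0,0,0,0],[0,0,0,0,0,0]]], fingers=-1)

```text
time_s: 4.75
position: [0.4319, 0.0066, 0.0381]
tcp_rot: [[0.988, -0.156, 0.001], [-0.156, -0.988, -0.0], [0.001, 0.0, -1.0]]
force: [-0.1, -0.9, 5.8]
opening: 0.518
grasp_force: 30.0
```

Run:
```python
from h import *
st()
```

```text
t 4.75 pos [0.4319 0.0066 0.0381] gyaw -98.99 tilt [ 1.2e-03 -4.0e-04 -1.0e+00] J [-14.   38.5 118.1  -0.   23.3  85. ] F [-0.1 -0.9  5.8] M [-0.14  0.12 -0.03] open 45.0 gf 29.999864241286502
```

play_rows(moves=[[[0,0,-12,0,0,0],[0,0,-40,0,0,0],[0,0,-40,0,0,0],[0,0,-40,0,0,0],[0,0,-20,0,0,0]]])

```text
time_s: 5.25
position: [0.4324, 0.0067, 0.1923]
tcp_rot: [[0.988, -0.156, 0.004], [-0.156, -0.988, -0.001], [0.004, 0.0, -1.0]]
force: [1.2, -0.5, -2.5]
opening: 0.524
grasp_force: 30.0
```

play_rows(moves=[[[3.5,-42.3,0,0,0,0],[3.5,-42.3,0,0,0,0],[3.5,-42.3,0,0,0,0],[3.5,-42.3,0,0,0,0],[3.5,-42.3,0,0,0,0]]])

```text
time_s: 5.75
position: [0.4813, 0.2146, 0.1892]
tcp_rot: [[0.988, -0.156, -0.001], [-0.156, -0.988, -0.0], [-0.001, 0.001, -1.0]]
force: [1.0, -0.5, -2.3]
opening: 0.52
grasp_force: 30.0
```

play_rows(moves=[[[3.5,-42.3,0,0,0,0],[3.5,-42.3,0,0,0,0],[3.5,-42.3,0,0,0,0],[3.5,-42.3,0,0,0,0],[0,0,0,0,0,-0.147]]])

```text
time_s: 6.25
position: [0.5228, 0.3831, 0.1889]
tcp_rot: [[1.0, -0.002, 0.002], [-0.002, -1.0, 0.003], [0.002, -0.003, -1.0]]
force: [-0.8, -0.6, -0.7]
opening: 0.524
grasp_force: 30.0
```

play_rows(moves=[[[0,0,0,0,0,-0.147],[0,0,0,0,0,-0.147],[0,0,0,0,0,-0.147],[0,0,0,0,0,-0.147],[0,0,0,0,0,-0.147]]])

```text
time_s: 6.75
position: [0.5212, 0.3776, 0.1886]
tcp_rot: [[0.744, 0.668, -0.002], [0.668, -0.744, -0.001], [-0.002, -0.001, -1.0]]
force: [-0.2, -0.1, -0.3]
opening: 0.519
grasp_force: 30.0
```

play_rows(moves=[[[0,0,0,0,0,-0.147],[0,0,0,0,0,0],[0,0,0,0,0,0]]])

```text
time_s: 7.05
position: [0.5217, 0.3776, 0.189]
tcp_rot: [[0.646, 0.764, -0.001], [0.764, -0.646, -0.001], [-0.001, -0.001, -1.0]]
force: [-0.3, -0.1, -1.6]
opening: 0.519
grasp_force: 30.0
```

```bash
python3 - <<'E'
from h import *
np.set_printoptions(precision=4,suppress=True)
delta(.5225,.378,.16)
for n in('side','top'):
    c=bot.capture(n)
    u=proj(c,[[.5225,.378,.13]])[0];x,y=map(int,u)
    im=c['image'][max(0,y-50):y+50,x-50:x+50]
    cv2.imwrite(f'pics/{n}2.png',cv2.resize(im,(500,500),interpolation=cv2.INTER_CUBIC));print(n,u,x-50,max(0,y-50))
    for q in('pulley_screw','pulley','drive_shaft_top','pulley_top'):
        for r in bot.pinpoint(c,q)[:4]: print(q,r['centre'],r['confidence'])
E
cd pics; python3 -c "
import cv2,numpy as np;cv2.imwrite('b2.png',np.hstack([cv2.resize(cv2.imread(f'{n}2.png'),(400,400)) for n in('side','top')]))"
```

```text
t 7.05 pos [0.5217 0.3776 0.189 ] gyaw -40.21 tilt [-0.0013 -0.0006 -1.    ] J [26.  34.7 81.8  0.  63.6 66.2] F [-0.3 -0.1 -1.6] M [-0.06 -0.05 -0.02] open 45.1 gf 29.999989211594524
tool delta mm [ 0.9  0.4 29. ]
side [271.0486 231.7256] 221 181
pulley_screw [308.5, 237.5] 0.9
pulley_screw [275.6, 213.1] 0.64
pulley_screw [297.5, 205.6] 0.6
pulley [300.9, 245.3] 0.85
pulley [297.0, 210.7] 0.49
drive_shaft_top [269.5, 238.2] 0.58
drive_shaft_top [276.2, 215.5] 0.52
pulley_top [299.0, 226.8] 0.93
pulley_top [269.4, 202.8] 0.76
pulley_top [294.2, 196.4] 0.47
top [215.7732 173.3103] 165 123
pulley_screw [268.1, 184.0] 0.75
pulley_screw [265.7, 218.8] 0.64
pulley [319.4, 218.5] 0.74
drive_shaft_top [403.5, 209.6] 0.22
pulley_top [264.8, 214.0] 0.7
pulley_top [322.3, 218.2] 0.55
```

View pics/b2.png

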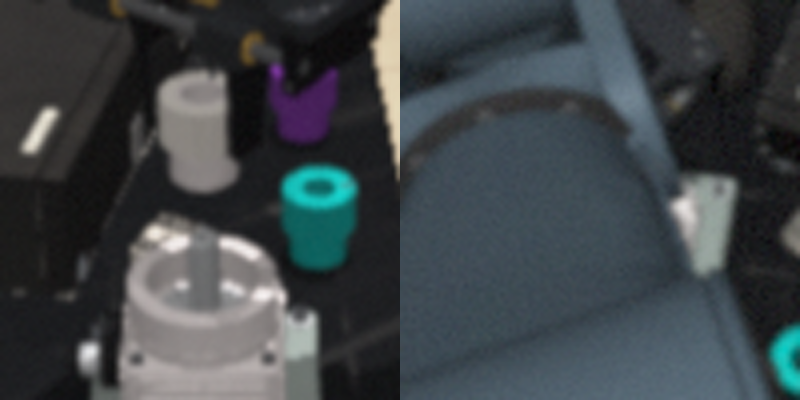

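The pulley hangs upright in the jaws. Its hub is centred at column 202 of the crop and the shaft at 203, so they are aligned across the side view. I go down slowly.

play_rows(moves=[[[0.5,0,12,0,0,0],[0,0,12,0,0,0],[0,0,11,0,0,0],[0,0,0,0,0,0]]])

```text
time_s: 7.95
position: [0.5208, 0.3772, 0.1515]
tcp_rot: [[0.644, 0.765, -0.005], [0.765, -0.644, -0.003], [-0.005, -0.002, -1.0]]
force: [0.1, -0.6, -2.1]
opening: 0.518
grasp_force: 30.0
```

play_rows(moves=[[[0,0,1.5,0,0,0],[0,0,1.5,0,0,0],[0,0,1.5,0,0,0],[0,0,1.5,0,0,0]]])

```text
time_s: 8.35
position: [0.5228, 0.3783, 0.1489]
tcp_rot: [[0.643, 0.766, 0.001], [0.766, -0.643, 0.0], [0.001, 0.0, -1.0]]
force: [-1.5, -0.6, -1.8]
opening: 0.52
grasp_force: 30.0
```

Run:
```python
from h import *
st()
```

```text
t 8.35 pos [0.5228 0.3783 0.1489] gyaw -40.05 tilt [ 8.e-04  4.e-04 -1.e+00] J [26.  37.6 83.5  0.  58.9 66. ] F [-1.5 -0.6 -1.8] M [-0.04 -0.08  0.06] open 45.2 gf 29.99997886907984
```

play_rows(moves=[[[0,0,1.5,0,0,0],[0,0,1.5,0,0,0],[0,0,1.5,0,0,0],[0,0,0,0,0,0]]])

```text
time_s: 8.75
position: [0.5228, 0.3782, 0.1439]
tcp_rot: [[0.643, 0.765, 0.0], [0.765, -0.643, 0.0], [0.0, 0.0, -1.0]]
force: [0.4, -1.0, -1.7]
opening: 0.52
grasp_force: 30.0
```

play_rows(moves=[[[0,0,1,0,0,0],[0,0,1,0,0,0],[0,0,1,0,0,0],[0,0,0,0,0,0]]])

```text
time_s: 9.15
position: [0.5228, 0.3782, 0.141]
tcp_rot: [[0.643, 0.765, 0.0], [0.765, -0.643, 0.0], [0.0, 0.0, -1.0]]
force: [0.9, 0.7, -2.6]
opening: 0.521
grasp_force: 30.0
```

Run:
```python
from h import *
st()
```

```text
t 9.15 pos [0.5228 0.3782 0.141 ] gyaw -40.05 tilt [ 4.e-04  2.e-04 -1.e+00] J [26.  38.2 83.8  0.  58.  66. ] F [ 0.9  0.7 -2.6] M [ 0.01 -0.18 -0.07] open 45.3 gf 29.999911352755788
```

Lateral forces are near zero, so the pulley is passing over the shaft. Next I touch the screw tip down.

play_rows(moves=[[[0,0,0.7,0,0,0],[0,0,0.7,0,0,0],[0,0,0.6,0,0,0],[0,0,0,0,0,0]]])

```text
time_s: 9.55
position: [0.5227, 0.3782, 0.1391]
tcp_rot: [[0.643, 0.765, 0.0], [0.765, -0.643, 0.0], [0.0, 0.0, -1.0]]
force: [1.1, 1.5, -1.4]
opening: 0.518
grasp_force: 30.0
```

play_rows(moves=[[[0,0,0.5,0,0,0],[0,0,0.5,0,0,0],[0,0,0,0,0,0]]])

```text
time_s: 9.85
position: [0.5228, 0.3783, 0.1385]
tcp_rot: [[0.643, 0.765, 0.001], [0.765, -0.643, 0.0], [0.001, 0.0, -1.0]]
force: [0.3, 1.5, 1.0]
opening: 0.517
grasp_force: 30.0
```

play_rows(moves=[[[0,0,0.5,0,0,0],[0,0,0,0,0,-0.07],[0,0,0,0,0,-0.07],[0,0,0,0,0,-0.07]]])

```text
time_s: 10.25
position: [0.5228, 0.3785, 0.1383]
tcp_rot: [[0.467, 0.884, 0.001], [0.884, -0.467, 0.001], [0.001, 0.0, -1.0]]
force: [0.5, 0.6, 4.1]
opening: 0.52
grasp_force: 30.0
```

play_rows(moves=[[[0,0,0,0,0,-0.07],[0,0,0,0,0,-0.07],[0,0,0,0,0,-0.07]]])

```text
time_s: 10.55
position: [0.5226, 0.3785, 0.1384]
tcp_rot: [[0.273, 0.962, 0.0], [0.962, -0.273, 0.001], [0.001, 0.0, -1.0]]
force: [-0.2, 0.2, 4.1]
opening: 0.516
grasp_force: 30.0
```

play_rows(moves=[[[0,0,0,0,0,-0.07],[0,0,0,0,0,-0.07],[0,0,0,0,0,-0.07]]])

```text
time_s: 10.85
position: [0.5228, 0.3783, 0.1384]
tcp_rot: [[0.066, 0.998, 0.001], [0.998, -0.066, 0.0], [0.0, 0.001, -1.0]]
force: [0.2, -0.6, 2.9]
opening: 0.516
grasp_force: 30.0
```

play_rows(moves=[[[0,0,0,0,0,-0.07],[0,0,0,0,0,-0.07],[0,0,0,0,0,-0.07]]])

```text
time_s: 11.15
position: [0.5232, 0.3783, 0.1381]
tcp_rot: [[-0.143, 0.99, 0.002], [0.99, 0.143, 0.001], [0.0, 0.002, -1.0]]
force: [0.9, 1.1, 2.1]
opening: 0.52
grasp_force: 30.0
```

play_rows(moves=[[[0,0,0,0,0,-0.07],[0,0,0,0,0,-0.07],[0,0,0,0,0,-0.07]]])

```text
time_s: 11.45
position: [0.5233, 0.3783, 0.1378]
tcp_rot: [[-0.347, 0.938, 0.002], [0.938, 0.347, 0.0], [-0.0, 0.002, -1.0]]
force: [2.5, 0.0, -0.1]
opening: 0.515
grasp_force: 30.0
```

play_rows(moves=[[[0,0,0.5,0,0,0],[0,0,0.5,0,0,0],[0,0,0,0,0,0]]])

```text
time_s: 11.75
position: [0.5235, 0.3781, 0.1368]
tcp_rot: [[-0.343, 0.939, 0.002], [0.939, 0.343, 0.0], [-0.001, 0.002, -1.0]]
force: [3.7, -0.2, 0.9]
opening: 0.52
grasp_force: 30.0
```

Run:
```python
from h import *
st()
```

```text
t 11.75 pos [0.5235 0.3781 0.1368] gyaw 20.06 tilt [ 2.e-03  1.e-04 -1.e+00] J [26.  38.5 83.9 -0.1 57.5  5.9] F [ 3.7 -0.2  0.9] M [-0.11 -0.76  0.05] open 45.2 gf 30.000683059932243
```

play_rows(moves=[[[-0.3,0.9,0,0,0,0],[0,0,0,0,0,0],[0,0,0,0,0,0]]])

```text
time_s: 12.05
position: [0.5237, 0.378, 0.1366]
tcp_rot: [[-0.344, 0.939, 0.0], [0.939, 0.344, -0.0], [-0.0, 0.0, -1.0]]
force: [3.0, -1.2, 1.2]
opening: 0.519
grasp_force: 30.0
```

play_rows(moves=[[[0,0,0,0,0,-0.07],[0,0,0,0,0,-0.07],[0,0,0,0,0,0]]])

```text
time_s: 12.35
position: [0.5235, 0.3781, 0.1364]
tcp_rot: [[-0.471, 0.882, 0.0], [0.882, 0.471, -0.0], [-0.0, 0.0, -1.0]]
force: [2.8, -0.7, -1.0]
opening: 0.518
grasp_force: 30.0
```

Run:
```python
from h import *
st()
```

```text
t 12.35 pos [0.5235 0.3781 0.1364] gyaw 28.12 tilt [ 0. -0. -1.] J [25.9 38.6 83.8 -0.  57.6 -2.2] F [ 2.8 -0.7 -1. ] M [-0.1  -0.74 -0.03] open 45.1 gf 29.999438214101133
```

play_rows(moves=[[[0,0,0.7,0,0,0],[0,0,0.7,0,0,0],[0,0,0.6,0,0,0],[0,0,0,0,0,0]]])

```text
time_s: 12.75
position: [0.5238, 0.3779, 0.1343]
tcp_rot: [[-0.471, 0.882, 0.0], [0.882, 0.471, -0.0], [-0.001, 0.0, -1.0]]
force: [3.9, -1.2, -1.2]
opening: 0.516
grasp_force: 30.0
```

Run:
```python
from h import *
st()
```

```text
t 12.75 pos [0.5238 0.3779 0.1343] gyaw 28.12 tilt [ 5.e-04 -4.e-04 -1.e+00] J [25.9 38.7 83.9 -0.  57.4 -2.2] F [ 3.9 -1.2 -1.2] M [-0.29 -0.96  0.05] open 44.9 gf 30.000571162622904
```

The screw has dropped past the shaft's end with no vertical force. I trim the side force and see how it responds.

play_rows(moves=[[[-0.4,0.6,0,0,0,0],[0,0,0,0,0,0],[0,0,0,0,0,0],[0,0,0,0,0,0]]])

```text
time_s: 13.15
position: [0.524, 0.378, 0.1344]
tcp_rot: [[-0.472, 0.882, -0.001], [0.882, 0.472, -0.0], [-0.0, -0.001, -1.0]]
force: [2.7, -1.7, -1.1]
opening: 0.519
grasp_force: 30.0
```

Run:
```python
from h import *
st()
```

```text
t 13.15 pos [0.524  0.378  0.1344] gyaw 28.13 tilt [-6.e-04 -4.e-04 -1.e+00] J [25.9 38.7 83.8 -0.  57.5 -2.2] F [ 2.7 -1.7 -1.1] M [-0.3  -0.75  0.02] open 45.1 gf 30.000064610428794
```

play_rows(moves=[[[-0.7,0.3,0,0,0,0],[0,0,0,0,0,0],[0,0,0,0,0,0],[0,0,0,0,0,0]]])

```text
time_s: 13.55
position: [0.5243, 0.3777, 0.1344]
tcp_rot: [[-0.472, 0.882, -0.001], [0.882, 0.472, -0.0], [0.0, -0.001, -1.0]]
force: [1.3, -0.1, -0.2]
opening: 0.524
grasp_force: 30.0
```

Run:
```python
from h import *
st()
```

```text
t 13.55 pos [0.5243 0.3777 0.1344] gyaw 28.13 tilt [-1.2e-03 -1.0e-04 -1.0e+00] J [25.9 38.8 83.8  0.  57.5 -2.3] F [ 1.3 -0.1 -0.2] M [-0.09 -0.41 -0.  ] open 45.6 gf 29.99988974045067
```

play_rows(moves=[[[-0.2,0.2,1.5,0,0,0],[0,0,2,0,0,0],[0,0,2,0,0,0],[0,0,2,0,0,0],[0,0,0,0,0,0]]])

```text
time_s: 14.05
position: [0.5246, 0.3775, 0.1265]
tcp_rot: [[-0.471, 0.882, -0.001], [0.882, 0.471, -0.0], [0.0, -0.001, -1.0]]
force: [0.4, 0.9, -1.3]
opening: 0.517
grasp_force: 30.0
```

play_rows(moves=[[[0,0,1.5,0,0,0],[0,0,1.5,0,0,0],[0,0,1.5,0,0,0],[0,0,0,0,0,0]]])

```text
time_s: 14.45
position: [0.5248, 0.3776, 0.1222]
tcp_rot: [[-0.471, 0.882, -0.001], [0.882, 0.471, -0.0], [0.0, -0.001, -1.0]]
force: [-0.4, 0.8, -1.3]
opening: 0.519
grasp_force: 30.0
```

Run:
```python
from h import *
st()
```

```text
t 14.45 pos [0.5248 0.3776 0.1222] gyaw 28.13 tilt [-7.e-04 -0.e+00 -1.e+00] J [25.8 39.7 84.2  0.  56.2 -2.3] F [-0.4  0.8 -1.3] M [ 0.09 -0.17  0.01] open 45.2 gf 30.000062071325146
```

play_rows(moves=[[[0,0,0,0,0,0.1],[0,0,0,0,0,0.1],[0,0,0,0,0,0.1],[0,0,0,0,0,0.1],[0,0,0,0,0,0.1]]])

```text
time_s: 14.95
position: [0.525, 0.3777, 0.1225]
tcp_rot: [[0.013, 1.0, -0.0], [1.0, -0.013, 0.0], [0.0, -0.0, -1.0]]
force: [0.3, 0.4, -1.4]
opening: 0.52
grasp_force: 30.0
```

Run:
```python
from h import *
st()
```

```text
t 14.95 pos [0.525  0.3777 0.1225] gyaw -0.74 tilt [-2.e-04  1.e-04 -1.e+00] J [25.8 39.7 84.2  0.  56.2 26.6] F [ 0.3  0.4 -1.4] M [ 0.05 -0.07  0.03] open 45.2 gf 29.99494323387502
```

play_rows(moves=[[[0,0,0,0,0,0.1],[0,0,0,0,0,0.1],[0,0,0,0,0,0.1],[0,0,0,0,0,0.1],[0,0,0,0,0,0.1]]])

```text
time_s: 15.45
position: [0.5244, 0.3775, 0.1225]
tcp_rot: [[0.491, 0.871, -0.002], [0.871, -0.491, -0.0], [-0.001, -0.001, -1.0]]
force: [-0.9, 0.7, -1.0]
opening: 0.519
grasp_force: 30.0
```

play_rows(moves=[[[0,0,0,0,0,0.1],[0,0,0,0,0,0.1],[0,0,0,0,0,0.1]]])

```text
time_s: 15.75
position: [0.524, 0.3775, 0.1224]
tcp_rot: [[0.726, 0.687, -0.002], [0.687, -0.726, -0.0], [-0.002, -0.001, -1.0]]
force: [-0.6, 0.4, -0.4]
opening: 0.517
grasp_force: 30.0
```

Run:
```python
from h import *
st()
```

```text
t 15.75 pos [0.524  0.3775 0.1224] gyaw -46.58 tilt [-2.2e-03 -4.0e-04 -1.0e+00] J [25.9 39.7 84.2  0.  56.3 72.4] F [-0.6  0.4 -0.4] M [0.1  0.28 0.04] open 45.0 gf 29.995389274719706
```

play_rows(moves=[[[-0.9,-0.9,0,0,0,0],[0,0,0,0,0,0.1],[0,0,0,0,0,0.1],[0,0,0,0,0,0.1],[0,0,0,0,0,0.1]]])

```text
time_s: 16.25
position: [0.5235, 0.3777, 0.1225]
tcp_rot: [[0.936, 0.352, -0.001], [0.352, -0.936, 0.0], [-0.001, -0.0, -1.0]]
force: [-1.1, 0.8, -1.7]
opening: 0.522
grasp_force: 30.0
```

Run:
```python
from h import *
st()
```

```text
t 16.25 pos [0.5235 0.3777 0.1225] gyaw -69.36 tilt [-6.e-04  2.e-04 -1.e+00] J [25.9 39.6 84.3  0.  56.1 95.2] F [-1.1  0.8 -1.7] M [0.16 0.11 0.  ] open 45.4 gf 29.995148536702132
```

play_rows(moves=[[[-0.6,-0.2,0,0,0,0.1],[0,0,0,0,0,0.1],[0,0,0,0,0,0.1],[0,0,0,0,0,0.1],[0,0,0,0,0,0.1]]])

```text
time_s: 16.75
position: [0.523, 0.3782, 0.1225]
tcp_rot: [[0.99, -0.139, -0.0], [-0.139, -0.99, 0.001], [-0.0, -0.001, -1.0]]
force: [-0.8, 2.9, -2.0]
opening: 0.521
grasp_force: 30.0
```

play_rows(moves=[[[0,0,0,0,0,0.1],[0,0,0,0,0,0.1],[0,0,0,0,0,0.1],[0,0,0,0,0,0.1],[0,0,0,0,0,0.1]]])

```text
time_s: 17.25
position: [0.5229, 0.3787, 0.1225]
tcp_rot: [[0.802, -0.597, -0.0], [-0.597, -0.802, 0.002], [-0.001, -0.002, -1.0]]
force: [-1.6, 2.9, -1.8]
opening: 0.519
grasp_force: 30.0
```

Run:
```python
from h import *
st()
for n in('side','top'):
    c=bot.capture(n)
    x,y=map(int,proj(c,[[.5225,.378,.1]])[0])
    cv2.imwrite(f'pics/{n}3.png',cv2.resize(c['image'][y-40:y+40,x-40:x+40],(400,400),interpolation=cv2.INTER_CUBIC))
    for q in('pulley_screw','drive_window'):
        for r in bot.pinpoint(c,q)[:4]: print(n,q,r['centre'],r['confidence'])
    print(proj(c,[[.4805,.380,.077],[.5045,.379,.077+.02]]))
cv2.imwrite('pics/b3.png',np.hstack([cv2.imread(f'pics/{n}3.png') for n in('side','top')]))
```

```text
t 17.25 pos [0.5229 0.3787 0.1225] gyaw -126.68 tilt [-1.0e-04  2.2e-03 -1.0e+00] J [2.600e+01 3.960e+01 8.440e+01 1.000e-01 5.600e+01 1.526e+02] F [-1.6  2.9 -1.8] M [0.68 0.19 0.04] open 45.1 gf 29.99560160495598
side pulley_screw [282.6, 246.2] 0.79
side pulley_screw [309.1, 239.6] 0.57
side pulley_screw [294.4, 202.9] 0.54
side drive_window [291.8, 251.8] 0.74
side drive_window [283.9, 165.5] 0.21
[[290.4781518  251.37178156]
 [279.56408552 244.14832136]]
top pulley_screw [264.7, 220.3] 0.77
top pulley_screw [327.6, 220.5] 0.71
[[216.33607642 193.84215578]
 [216.62621534 183.38105897]]
```

View pics/b3.png

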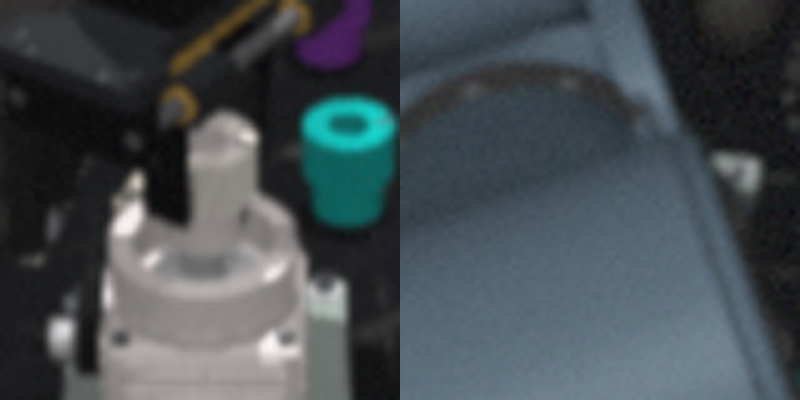

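The screw shows as a dark dot near (247,213) in the side crop, on the window side and a little towards the camera. That fits the 10° overshoot. I refine its angle from the first top picture's mark and this view.

Run:
```python
from h import *
np.set_printoptions(precision=2,suppress=True)
c=bot.capture('top');s=bot.capture('side')
im=cv2.cvtColor(cv2.imread('pics/top0.png'),cv2.COLOR_BGR2GRAY).astype(np.float32)
for cx,cy in((.431,.0067),(.4315,.006),(.4305,.0075)):
    for rr in((.014,.018),(.016,.020)):
        A=np.radians(np.arange(0,360,5));v=0
        for r in np.linspace(*rr,4):
            p=proj(c,np.c_[cx+r*np.cos(A),cy+r*np.sin(A),0*A+.05]).astype(np.float32)
            v=v+cv2.remap(im,p[:,:1],p[:,1:],cv2.INTER_CUBIC).ravel()/4
        i=(np.degrees(A)>140)&(np.degrees(A)<250);print(cx,rr,'\n',np.c_[np.degrees(A)[i],v[i]].astype(int).T)
# side patch
u=proj(s,[[.505,.382,.0973]])[0];print('screw expected',u)
x,y=map(int,u);g=cv2.cvtColor(s['image'],cv2.COLOR_BGR2GRAY);print(x-9,y-6);print(g[y-6:y+7,x-9:x+8])
for a in(155,160,165,170,175,180,185):
    print(a,proj(s,[[.5229+.018*np.cos(np.radians(a)),.3785+.018*np.sin(np.radians(a)),.0973]])[0])
print('axis',proj(s,[[.5229,.3785,.0973]])[0])
```

```text
0.431 (0.014, 0.018) 
 [[145 150 155 160 165 170 175 180 185 190 195 200 205 210 215 220 225 230
  235 239 245]
 [236 237 236 236 236 237 234 230 224 217 215 218 225 230 234 237 238 238
  238 238 237]]
0.431 (0.016, 0.02) 
 [[145 150 155 160 165 170 175 180 185 190 195 200 205 210 215 220 225 230
  235 239 245]
 [228 228 228 229 229 229 226 222 214 203 201 209 220 228 232 233 236 235
  237 237 236]]
0.4315 (0.014, 0.018) 
 [[145 150 155 160 165 170 175 180 185 190 195 200 205 210 215 220 225 230
  235 239 245]
 [236 237 237 236 236 235 232 228 221 216 217 222 228 233 236 238 238 238
  238 238 237]]
0.4315 (0.016, 0.02) 
 [[145 150 155 160 165 170 175 180 185 190 195 200 205 210 215 220 225 230
  235 239 245]
 [233 233 232 234 233 232 227 222 212 204 206 216 225 231 233 234 235 235
  236 235 234]]
0.4305 (0.014, 0.018) 
 [[145 150 155 160 165 170 175 180 185 190 195 200 205 210 215 220 225 230
  235 239 245]
 [234 234 234 234 235 236 235 231 226 219 214 215 220 227 232 235 237 237
  238 237 237]]
0.4305 (0.016, 0.02) 
 [[145 150 155 160 165 170 175 180 185 190 195 200 205 210 215 220 
[... 534 characters left out ...]
36 138 136 133 138 151 160 157 142 120  88]
 [122 135 138 136 134 134 136 137 130 121 127 142 156 165 165 157 132]
 [123 134 138 136 135 134 135 132 121 100 109 127 140 152 164 168 161]
 [124 134 135 134 134 133 130 128 115  94 109 122 126 132 149 164 169]
 [127 133 134 134 134 133 130 126 117 102 116 122 122 122 131 151 159]
 [131 134 135 135 133 133 132 127 121 112 121 125 122 120 122 134 141]
 [134 134 136 134 135 136 134 129 125 121 125 125 123 120 119 126 133]
 [136 136 137 135 137 138 136 132 129 130 131 128 124 121 120 125 133]]
155 [278.74 245.95]
160 [278.99 245.56]
165 [279.18 245.15]
170 [279.31 244.74]
175 [279.37 244.33]
180 [279.37 243.91]
185 [279.31 243.5 ]
axis [271.2 244.2]
```

The mark reads 193.5°, so the screw is now at about 166° and I turn back 11° to face the window. I also trim +y.

play_rows(moves=[[[-0.5,-0.7,0,0,0,0],[0,0,0,0,0,-0.065],[0,0,0,0,0,-0.065],[0,0,0,0,0,-0.065],[0,0,0,0,0,0]]])

```text
time_s: 18.15
position: [0.5236, 0.3781, 0.1228]
tcp_rot: [[0.904, -0.429, 0.001], [-0.429, -0.904, -0.0], [0.001, -0.0, -1.0]]
force: [0.1, 1.9, -2.4]
opening: 0.522
grasp_force: 30.0
```

play_rows(moves=[[[0,0,2,0,0,0],[0,0,2,0,0,0],[0,0,2,0,0,0],[0,0,1.5,0,0,0],[0,0,0,0,0,0]]])

```text
time_s: 18.65
position: [0.5233, 0.3782, 0.1147]
tcp_rot: [[0.903, -0.429, -0.0], [-0.429, -0.903, -0.0], [0.0, 0.0, -1.0]]
force: [1.0, 1.4, -2.9]
opening: 0.523
grasp_force: 30.0
```

Run:
```python
from h import *
st()
```

```text
t 18.65 pos [0.5233 0.3782 0.1147] gyaw -115.4 tilt [-1.e-04 -4.e-04 -1.e+00] J [ 26.   40.2  84.6  -0.   55.2 141.4] F [ 1.   1.4 -2.9] M [ 0.43 -0.09  0.01] open 45.5 gf 30.000394038977447
```

play_rows(moves=[[[0,0,2,0,0,0],[0,0,2,0,0,0],[0,0,2,0,0,0],[0,0,1.5,0,0,0],[0,0,0,0,0,0]]])

```text
time_s: 19.15
position: [0.5233, 0.3783, 0.1072]
tcp_rot: [[0.903, -0.429, -0.0], [-0.429, -0.903, -0.0], [0.0, 0.0, -1.0]]
force: [1.7, 0.7, -1.5]
opening: 0.521
grasp_force: 30.0
```

play_rows(moves=[[[0,0,0.7,0,0,0],[0,0,0.7,0,0,0],[0,0,0.6,0,0,0],[0,0,0,0,0,0],[0,0,0,0,0,0]]])

```text
time_s: 19.65
position: [0.5233, 0.3783, 0.1058]
tcp_rot: [[0.903, -0.429, 0.0], [-0.429, -0.903, -0.0], [0.0, 0.0, -1.0]]
force: [-0.1, 0.0, 0.7]
opening: 0.517
grasp_force: 30.0
```

Run:
```python
from h import *
st()
```

```text
t 19.65 pos [0.5233 0.3783 0.1058] gyaw -115.39 tilt [ 2.e-04 -2.e-04 -1.e+00] J [ 26.   40.9  84.9  -0.   54.2 141.4] F [-0.1  0.   0.7] M [ 0.07  0.01 -0.04] open 45.0 gf 29.99992370226792
```

The washer is reached as expected, so I press on and watch for the stop.

play_rows(moves=[[[0,0,0.8,0,0,0],[0,0,0.8,0,0,0],[0,0,0.8,0,0,0],[0,0,0,0,0,0]]])

```text
time_s: 20.05
position: [0.5233, 0.3783, 0.1035]
tcp_rot: [[0.903, -0.429, 0.0], [-0.429, -0.903, -0.0], [0.0, 0.0, -1.0]]
force: [-0.2, -0.9, 3.9]
opening: 0.519
grasp_force: 30.0
```

play_rows(moves=[[[0,0,0.6,0,0,0],[0,0,0.6,0,0,0],[0,0,0.6,0,0,0],[0,0,0,0,0,0],[0,0,0,0,0,0]]])

```text
time_s: 20.55
position: [0.5233, 0.3783, 0.1022]
tcp_rot: [[0.903, -0.429, 0.0], [-0.429, -0.903, -0.0], [0.0, -0.0, -1.0]]
force: [-1.5, -1.0, 7.0]
opening: 0.516
grasp_force: 30.0
```

play_rows(moves=[[[0,0,0.4,0,0,0],[0,0,0.4,0,0,0],[0,0,0,0,0,0]]])

```text
time_s: 20.85
position: [0.5233, 0.3783, 0.1021]
tcp_rot: [[0.903, -0.429, 0.001], [-0.429, -0.903, -0.0], [0.001, -0.0, -1.0]]
force: [-2.3, -2.1, 11.0]
opening: 0.516
grasp_force: 30.0
```

Run:
```python
from h import *
st()
```

```text
t 20.85 pos [0.5233 0.3783 0.1021] gyaw -115.38 tilt [ 6.e-04 -0.e+00 -1.e+00] J [ 26.   41.2  85.   -0.   53.8 141.4] F [-2.3 -2.1 11. ] M [-0.27  0.45 -0.04] open 44.9 gf 30.000702485517223
```

play_rows(moves=[[[0,0,0.4,0,0,0],[0,0,0,0,0,0],[0,0,0,0,0,0],[0,0,0,0,0,0]]])

```text
time_s: 21.25
position: [0.5233, 0.3784, 0.1021]
tcp_rot: [[0.903, -0.429, 0.001], [-0.429, -0.903, -0.0], [0.001, -0.0, -1.0]]
force: [-2.3, -1.5, 12.7]
opening: 0.521
grasp_force: 30.0
```

Run:
```python
from h import *
st()
c=bot.capture('side');x,y=map(int,proj(c,[[.5225,.378,.1]])[0])
cv2.imwrite('pics/s4.png',cv2.resize(c['image'][y-35:y+35,x-35:x+35],(560,560),interpolation=cv2.INTER_CUBIC))
for q in('pulley_screw','drive_window'):
    for r in bot.pinpoint(c,q)[:3]: print(q,r['centre'],r['confidence'])
print(proj(c,[[.5053,.379,.077]]))
```

```text
t 21.25 pos [0.5233 0.3784 0.1021] gyaw -115.38 tilt [ 8.e-04 -0.e+00 -1.e+00] J [ 26.   41.2  85.   -0.   53.8 141.4] F [-2.3 -1.5 12.7] M [-0.4   0.54 -0.  ] open 45.3 gf 30.001005918624344
pulley_screw [307.9, 237.8] 0.64
pulley_screw [281.8, 250.2] 0.57
pulley_screw [297.5, 204.6] 0.57
drive_window [290.7, 252.7] 0.97
drive_window [284.8, 163.5] 0.25
[[279.32137077 251.50488132]]
```

View pics/s4.png

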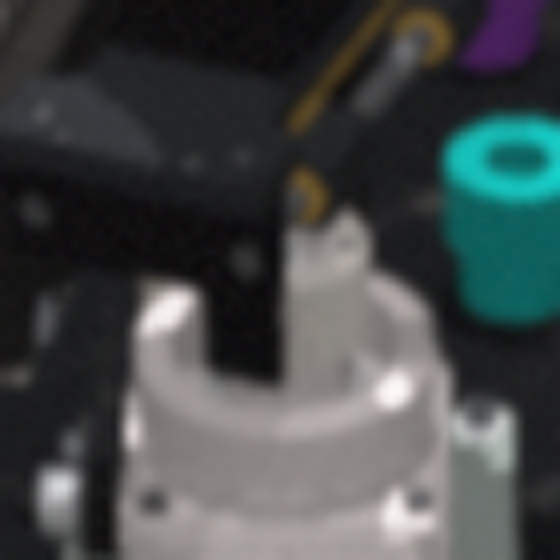

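The pulley sits down in the bell, with the screw dot near (355,370) just inside the window edge near (390,385). The height matches the seat (TCP 0.1021 m), the press is about 13 N and the grip is 30 N.

```bash
python3 -c "
from rig import bot
print(bot.hand_in())"
```

```text
the job is handed in; nothing more can be done
None
```

I handed the job in with the white pulley gripped at 30 N and held down on the shoulder with about 13 N, the screw past the shaft's end on the flat and turned to face the window to within a few degrees, at about 21 s; the hand-in gave no verdict back.

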